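Pry up the press platen and lock it at service height

ROBOT

A 7-joint arm with a two-finger parallel gripper is mounted at the origin on the work surface; the furniture and walls round the work are solid. World frame = base frame: x ahead of the robot, y to its left, z up, the work surface at z = 0. Lengths are in m, angles in degrees, forces in N, time in s.
With the tool pointing down it reaches from about 0.425 to 0.925 m from the base axis. Payload 6.8 kg.
Tool frame: the origin (TCP) lies midway between the tips of the shut fingers; the grasp point (between the pads) lies 19 mm behind it; z points along the fingers, y is the direction in which the jaws open and shut (so a half turn about z gives the same grasp; the last joint's range is limited). The gripper opens to 88 mm and grips with 3 to 60 N. Pads are 20 mm wide; open, the fingers measure 115 mm over their backs; the gripper's body (75 mm by 178 mm) begins 61 mm behind the grasp point.
Start: joints at [68.692, 27.33, 1.283, 89.118, -0.659, 63.558, -4.761], TCP at [0.176, -0.652, 0.223] pointing down, gripper open.
Joint ranges: [-169.35, 169.35], [-19.33, 120.38], [-80.79, 83.38], [13.8, 139.57], [-78.32, 258.32], [9.67, 109.79], [-169.56, 169.56]. Speed limits (degrees/s): [136.94, 136.94, 180, 180, 180, 180, 180].

INTERFACE

Orientations are given as [roll, pitch, yaw] about the fixed x, y, z axes, in that order (R = Rz(yaw) Ry(pitch) Rx(roll)).
In Python, from bench import arm, camera, calibration gives the robot as it stands.
- The arm moves only by the tool step_arm, never from a script. Its argument "series" is a list of rows, each an object of numbers: "x", "y", "z": the shift along the world's x, y, z in m; "spin": the turn about the world's z in degrees; "claw": the opening in per cent of the stroke, from 0 (shut) to 100 (fully open). A call has 1 to 5 rows; each row is the pose to reach, as a shift and turn from the pose commanded when the call began; what a row does not reach only later rows make up. A row lasts 1/8 s, in which the tool goes at most 62.5 mm and 10.7 degrees, less where a joint would pass 70% of its speed; a pose out of reach is approached as far as the arm can. A call with a gripper value outside its range is refused whole. The fingers move at their own pace and stop on an object; "force" is the grip in N (left out, the last holds). Time passes only in rows, so rows that repeat a pose let the fingers close. It gives the time, the measured TCP pose, the force and the opening at its end, in the units of the state.
- arm.get_obs(): the state, without advancing time (a new reading comes with each control period).
- camera(name): name is "scene" or "top" or "wrist"; returns the picture (480x640x3 uint8, red, green, blue); there is no depth.
- calibration(name): a dict with "camera_matrix" (3x3 intrinsics, pixels), "world_from_camera" (4x4, takes a point from camera to world coordinates). Camera axes: x right, y down, z forward; pixel columns grow to the right and rows downward; lengths in m; the calibration is good to about 2 mm. A picture is of the moment at which its call begins: read the wrist's pose just before it. calibration takes no time and is no camera call; for the wrist camera it gives the pose at the moment of the call.
- arm.hand_in(): hands the job in, once; it reports no verdict.
The state is a dict: "time_s": time; "qpos": joint angles; "qd": joint speeds; "joint_efforts": joint torques, N m; "tcp_pos": TCP position; "orientation": TCP orientation; "ft_force": force on the tool from outside, world axes, zero at the start; "wrist_torque": the same for the moment, N m; "opening": finger opening in m.
Only numpy, scipy, OpenCV 4.12 (cv2) and the standard library are available. Lean on these libraries where they do the work, as an engineer would, in place of code of your own. Each camera call takes 0.05 s, during which the arm holds its last target.

TASK

The packing under the small die press has to be changed: lay the pry bar over the fulcrum block with its thin tip under the platen's lip, and press its rubber end down to lever the heavy platen up to its stops. Then push the locking pin fully home into the raised platen. Do not lift the platen with the gripper itself; the bar may be left where it is.

Things in the scene. Friction and masses are not known exactly. Their poses are not given: they have to be found in the camera images.
- bar_grip (a point): Loose flat steel pry bar, 200 x 24 x 10 mm, 0.25 kg, lying flat on the table. This point is its centre of mass, 5 mm above its underside, 120 mm from the tip. x runs along the bar to the tip, z up. The last 30 mm at the tip are 7 mm thick; the last 50 mm at the other end (heel) carry a black rubber sleeve 28 mm wide, 14 mm thick; undersides all flush.
- bar_tip (a point): Middle of the end face of the bar's thin tip, 3.5 mm above its underside. Axes as bar_grip.
- bar_heel (a point): Point on top of the bar's rubber sleeve, 10 mm from the heel end, 14 mm above the bar's underside: the place to press down. Axes as bar_grip.
- fulcrum_top (a point): Middle of the half-round steel top (16 mm thick along y, 58 mm above the table) of the fixed fulcrum block beside the small grey die press. Axes are the press's: +y points level to the platen's lip, -x to its front, where the pin is. Two cheeks, 36 mm apart along x and 10 mm higher, keep a bar from slipping sideways; the block is 48 mm wide along x.
- lip (a point): Lower outer edge, at its middle, of the lip on the dark steel platen (110 x 110 x 50 mm): 48 mm from fulcrum_top along +y and 15 mm higher while the platen is down, so the tip of a level bar on the fulcrum has 8 mm of spare height. The lip is 44 mm wide along x and 25 mm deep along +y, flat underneath; behind it is the platen's side. Axes as fulcrum_top.
- platen (a joint): Height of the platen on its two guide posts, m: 0 down on its packing, 0.012 up against the stop collars. It is tight: raising it takes about 30 N at the lip, about 14 N at the bar's heel, and it stays at whatever height it is left. With the tip 15 mm in under the lip and the platen fully up, the bar slopes about 18 degrees, heel down.
- pin_head (a point): Centre of the front face of the black round head (28 mm diameter, 14 mm long) of the locking pin, which lies level along the press's x in a fixed bracket in front of the platen, 78 mm above the table. Axes as fulcrum_top; pushed along +x the pin goes in.
- pin (a joint): How far the locking pin is pushed in, m: 0 drawn out, 0.030 home. It slides with about 3 N of friction and stays where it is left. The 12 mm pin enters a 16 mm hole in the platen only when the platen is within 2 mm of its stops; with the platen down it butts against the platen's face after 4 mm.

How it is judged (in metres and radians):
On the way, in this order (a step that is already met when the one before it is completed fails the run):
1. the platen is levered up, borne by the bar's tip and not by the fingers (value of joint platen above 0.009 m and contact force between bar and platen above 1 N and contact force between the fingers and platen below 0.5 N), for 0.2 s.
2. the pin is pushed home into the raised platen (value of joint platen above 0.009 m and value of joint pin above 0.026 m), for 0.2 s.
At the end, for the whole second after the job is handed in: The platen is up (at least 9 mm of its 12 mm), the pin is home (at least 26 mm of its 30 mm), and the bar lies still, wherever it is (all of step 2 and linear speed of bar below 0.02 m/s); the robot touches nothing.
It fails at once if the gripper itself lifts or shoves the platen (over 8 N) (contact force between the fingers and platen above 8 N).
It also fails if it takes over 58 s, if anything falls off the work surface, if the arm or the gripper's body presses on something with over 40 N, if the wrist force passes 120 N, or if a joint passes its speed limit or range.

## Working session

There is one attempt and no reset: what is moved stays moved. The work goes in short steps, Python scripts to look and compute and a tool call to move; the robot and the scene stay as the last step left them, time stands still between calls to the robot, and variables do not carry over. Pictures are saved under pics/ and viewed, and the job is handed in when it is done.

Besides the shell and the picture viewer there is one more tool, called after "Call:" as name(argument=value, ...) on one line, values as JSON. step_arm: Moves the arm, as the interface text tells. Its arguments: {"type":"object","properties":{"series":{"type":"array","items":{"type":"object","properties":{"x":{"type":"number"},"y":{"type":"number"},"z":{"type":"number"},"spin":{"type":"number"},"claw":{"type":"number"}}}},"force":{"type":"number"}},"required":["series"]}

```bash
ls; mkdir -p pics; python3 - <<'E'
from bench import arm,camera,calibration
import cv2
print(arm.get_obs())
for n in ["scene","top","wrist"]:
    c=calibration(n);print(n,c)
    cv2.imwrite(f"pics/{n}0.png",camera(n)[:,:,::-1])
E
```

```text
pics
{'time_s': 0.0, 'qpos': array([68.69389491, 27.37522079,  1.27877317, 89.17577349, -0.65905189,
       63.55824899, -4.76179628]), 'qd': array([ 0.05306297, -0.00589921, -0.07878002, -0.0597553 , -0.03154362,
        0.01331374, -0.03558289]), 'joint_efforts': array([ 2.11419456e-04, -5.82861543e+01,  1.53467350e+00, -2.72614628e+01,
       -5.43280737e-02,  1.69647328e-02,  2.06397203e-04]), 'tcp_pos': array([ 0.17582885, -0.65108942,  0.22170675]), 'orientation': array([-1.79898308e+02,  6.84564884e-03,  1.51141804e+01]), 'ft_force': array([0.06152582, 0.09271891, 0.7773099 ]), 'wrist_torque': array([0.0215045 , 0.06571576, 0.00465585]), 'opening': 0.0876947647910504}
scene {'camera_matrix': array([[535.2731241 ,   0.        , 323.35315087],
       [  0.        , 535.2731241 , 237.69324052],
       [  0.        ,   0.        ,   1.        ]]), 'world_from_camera': array([[-0.80398546, -0.27911968,  0.52507103, -0.03511509],
       [-0.59429144,  0.34653804, -0.72576103,  0.72208694],
       [ 0.0206171 , -0.89554653, -0.44448998,  0.55974455],
       [ 0.        ,  0.        ,
[... 219 characters left out ...]
camera': array([[ 0.08851203, -0.97355931,  0.21058941,  0.32168253],
       [-0.99606925, -0.08723552,  0.01536241, -0.04255499],
       [ 0.00341465, -0.21112139, -0.97745389,  1.07967809],
       [ 0.        ,  0.        ,  0.        ,  1.        ]])}
wrist {'camera_matrix': array([[416.30144723,   0.        , 320.47511968],
       [  0.        , 416.30144723, 237.44681005],
       [  0.        ,   0.        ,   1.        ]]), 'world_from_camera': array([[ 0.26134067, -0.93075589, -0.25572356,  0.24539032],
       [-0.96524402, -0.25261798, -0.06699362, -0.6314802 ],
       [-0.00224566,  0.26434379, -0.9644259 ,  0.38525142],
       [ 0.        ,  0.        ,  0.        ,  1.        ]])}
```

View pics/scene0.png

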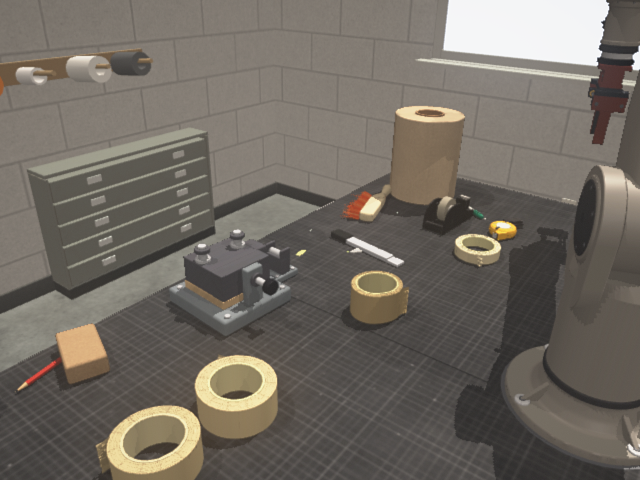

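View pics/top0.png

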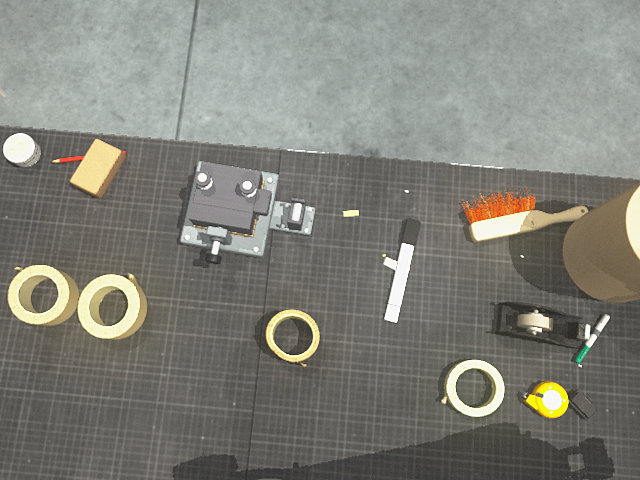

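View pics/wrist0.png

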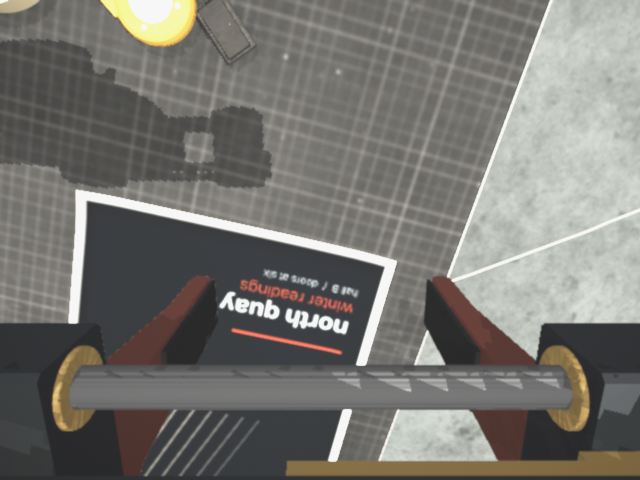

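```bash
python3 - <<'E'
import cv2
t=cv2.imread("pics/top0.png")
cv2.imwrite("pics/z1.png",cv2.resize(t[150:275,170:330],None,fx=5,fy=5,interpolation=cv2.INTER_CUBIC)[:600,:800])
cv2.imwrite("pics/z2.png",cv2.resize(t[210:330,340:440],None,fx=5,fy=5,interpolation=cv2.INTER_CUBIC))
s=cv2.imread("pics/scene0.png")
cv2.imwrite("pics/z3.png",cv2.resize(s[220:340,160:310],None,fx=5,fy=5,interpolation=cv2.INTER_CUBIC))
E
```

```text
(no output)
```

View pics/z1.png

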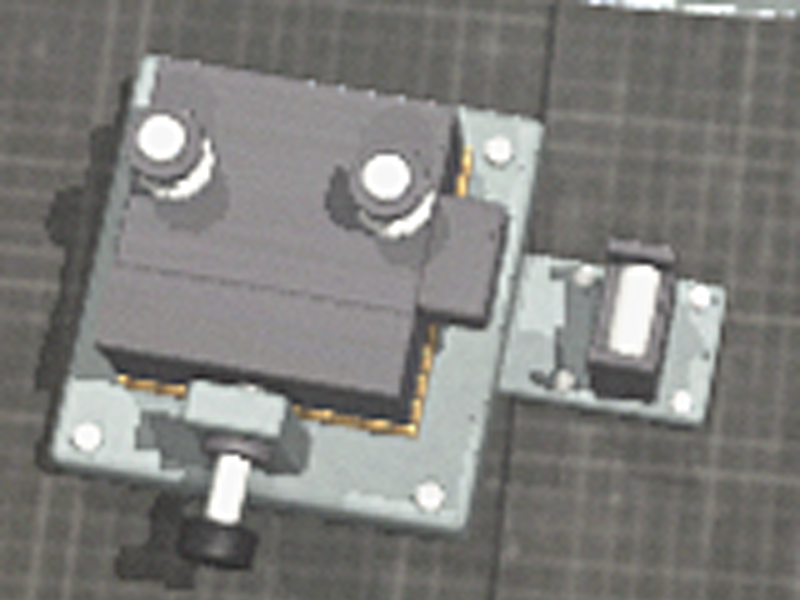

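View pics/z2.png

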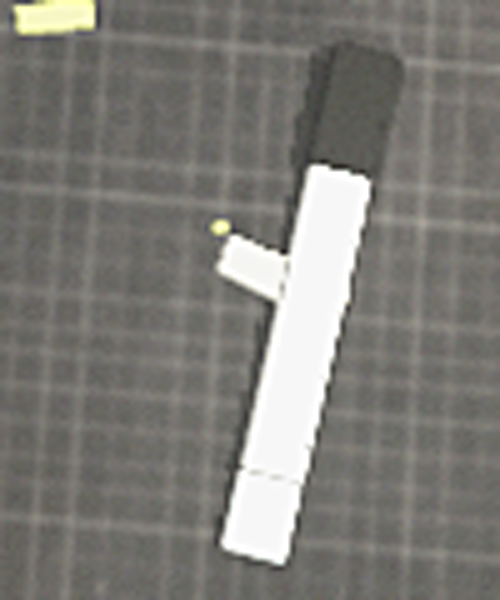

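View pics/z3.png

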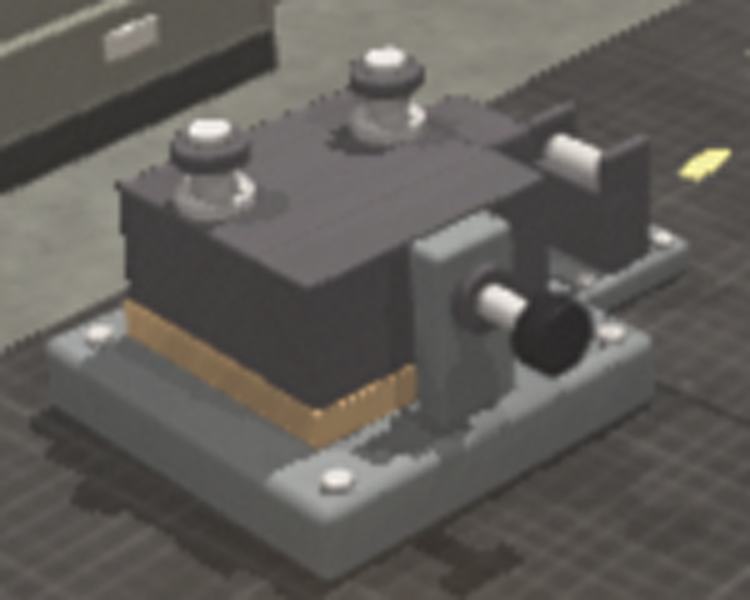

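```bash
cat > h.py <<'E'
import numpy as np,cv2
from bench import arm,camera,calibration
def ray(n,u,v,z,c=None):
    c=c or calibration(n);K=c["camera_matrix"];T=c["world_from_camera"]
    d=T[:3,:3]@np.linalg.solve(K,[u,v,1.]);o=T[:3,3]
    return o+d*(z-o[2])/d[2]
def tri(obs):
    A=np.zeros((3,3));b=np.zeros(3)
    for n,u,v in obs:
        c=calibration(n);T=c["world_from_camera"];d=T[:3,:3]@np.linalg.solve(c["camera_matrix"],[u,v,1.]);d/=np.linalg.norm(d)
        P=np.eye(3)-np.outer(d,d);A+=P;b+=P@T[:3,3]
    return np.linalg.solve(A,b)
def proj(n,p,c=None):
    c=c or calibration(n);T=np.linalg.inv(c["world_from_camera"]);q=c["camera_matrix"]@(T[:3,:3]@p+T[:3,3]);return q[:2]/q[2]
E
python3 - <<'E'
from h import *
np.set_printoptions(precision=4,suppress=True)
t=cv2.imread("pics/top0.png")
g=t[205:330,380:425].min(2);m=(g>200).astype(np.uint8)
m=cv2.morphologyEx(m,cv2.MORPH_OPEN,np.ones((5,5),np.uint8))
k=max(cv2.findContours(m,0,2)[0],key=cv2.contourArea)
r=cv2.minAreaRect(k);b=cv2.boxPoints(r)+[380,205];print(r)
for p in b: print(p,ray("top",*p,0.009))
f=lambda x,y:(170+x/5,150+y/5)
print("ful",ray("top",*f(634,310),.058))
a=[ray("top",*f(*q),.058) for q in[(642,267),(627,353)]];print("strip ends",a)
# edge yaw by base
for z,p,q in[(.014,(150,60),(545,122)),(.014,(55,460),(465,528)),(.014,(545,122),(465,528))]:
    A,B=ray("top",*f(*p),z),ray("top",*f(*q),z);d=B-A;print("edge",np.degrees(np.arctan2(d[1],d[0])),np.linalg.norm(d))
print("lip outer edge mid top",[ray("top",*f(*q),.073+.014) for q in[(508,205),(487,325)]])
print("pin scene",ray("scene",270,287,.078))
s=cv2.imread("pics/scene0.png")
print("tri ful",tri([("top",*f(634,310)),("scene",160+576/5,220+162/5)]))
E
```

```text
((13.55769157409668, 76.21153259277344), (25.49509620666504, 79.03479766845703), 11.309932708740234)
[373.3077 317.4615] [ 0.4193 -0.1535  0.009 ]
[388.8077 239.9615] [ 0.5692 -0.1733  0.009 ]
[413.8077 244.9615] [ 0.5637 -0.2215  0.009 ]
[398.3077 322.4615] [ 0.4142 -0.2003  0.009 ]
ful [0.5955 0.005  0.058 ]
strip ends [array([0.6121, 0.0036, 0.058 ]), array([0.579, 0.006, 0.058])]
edge -94.19709955493511 0.1572448935182701
edge -94.44142041932021 0.1585404612046124
edge 175.10975138171656 0.16385431743112494
lip outer edge mid top [array([0.6227, 0.0527, 0.087 ]), array([0.5775, 0.0556, 0.087 ])]
pin scene [0.4926 0.1442 0.078 ]
tri ful [0.599  0.0065 0.0515]
```

```bash
python3 - <<'E'
from h import *
np.set_printoptions(precision=4,suppress=True)
f=lambda x,y:(340+x/5,210+y/5)
tip=ray("top",*f(255,555),.006);j=ray("top",*f(338,175),.010)
# step line on bar 30mm from tip
s=ray("top",*f(271,474),.0085)
print(tip,j,s,np.linalg.norm(tip-j),np.linalg.norm(tip-s))
d=(tip-j)[:2];d/=np.linalg.norm(d);print("yaw",np.degrees(np.arctan2(d[1],d[0])))
L=[ray("top",*f(x,y),.010) for x,y in[(308,165),(242,467)]];R=[ray("top",*f(x,y),.010) for x,y in[(371,183),(305,480)]]
for q in(L,R):
  e=q[1]-q[0];print("yaw edge",np.degrees(np.arctan2(e[1],e[0])))
# (white point along long line
com=(tip[:2]+j[:2])/2-d*0.045
print("com",com)
print("scene tip",ray("scene",402,263,.003))
s=cv2.imread("pics/scene0.png")
cv2.imwrite("pics/z4.png",cv2.resize(s[215:275,320:420],None,fx=8,fy=8,interpolation=cv2.INTER_CUBIC))
E
```

```text
[ 0.4159 -0.187   0.006 ] [ 0.5624 -0.2095  0.01  ] [ 0.4463 -0.1909  0.0085] 0.1481935013080037 0.030704962114974095
yaw 171.2601477296398
yaw edge 171.19769905918625
yaw edge 170.73645153841622
com [ 0.5336 -0.2051]
scene tip [ 0.418  -0.1947  0.003 ]
```

View pics/z4.png

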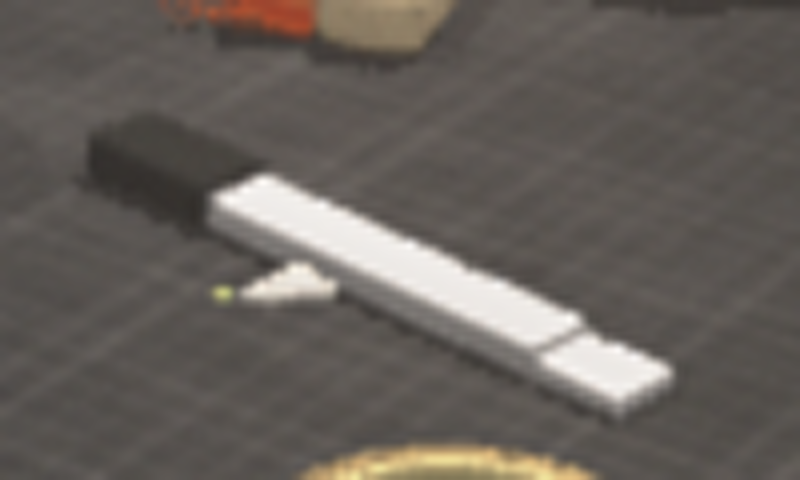

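Call:
step_arm(series=[{"x":0.02,"y":0.06,"spin":10},{"x":0.04,"y":0.115,"spin":20},{"x":0.07,"y":0.17,"spin":30},{"x":0.1,"y":0.22,"spin":40},{"x":0.13,"y":0.27,"spin":50}])

```text
invalid input at $.series[0]: expected keys x, y, z, spin, claw
```

Call:
step_arm(series=[{"x":0.03,"y":0.04,"spin":10},{"x":0.07,"y":0.08,"spin":20},{"x":0.11,"y":0.11,"spin":30},{"x":0.15,"y":0.14,"spin":40},{"x":0.19,"y":0.16,"spin":50}])

```text
invalid input at $.series[0]: expected keys x, y, z, spin, claw
```

Call:
step_arm(series=[{"x":0.02,"y":0.0,"spin":10},{"x":0.03,"spin":20},{"x":0.03,"spin":30},{"x":0.03,"spin":40},{"x":0.03,"spin":50}])

```text
invalid input at $.series[0]: expected keys x, y, z, spin, claw
```

```bash
python3 - <<'E'
from h import *
o=arm.get_obs();print(o)
cv2.imwrite("pics/w1.png",camera("wrist")[:,:,::-1])
E
```

```text
{'time_s': 0.15, 'qpos': array([68.68993615, 27.36399646,  1.28043009, 89.16172213, -0.65757251,
       63.55938088, -4.76013408]), 'qd': array([ 0.01142624, -0.1984546 ,  0.05912471, -0.17778159,  0.02746071,
        0.00368333,  0.05930326]), 'joint_efforts': array([ 2.94708021e-03, -5.83286083e+01,  1.53680462e+00, -2.72874713e+01,
       -5.42095327e-02,  1.44696498e-02,  9.42640645e-05]), 'tcp_pos': array([ 0.17589893, -0.65121663,  0.22194224]), 'orientation': array([-1.79922527e+02,  6.56473087e-03,  1.51191321e+01]), 'ft_force': array([-0.03267981, -0.252746  ,  0.87453063]), 'wrist_torque': array([-0.02164648,  0.01079156,  0.03086156]), 'opening': 0.08791752938063602}
```

View pics/w1.png

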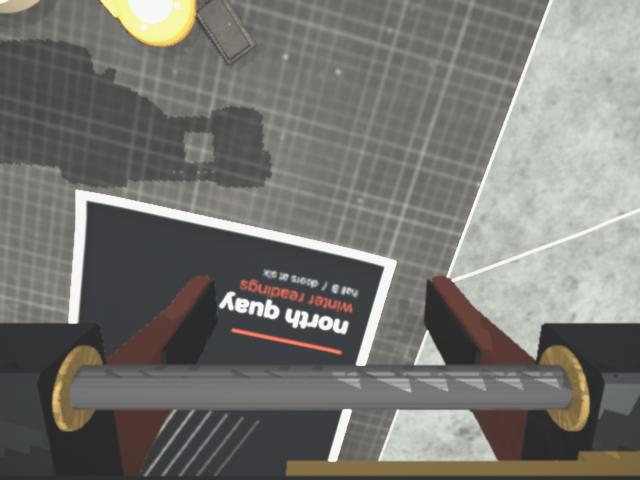

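All keys are required in each row; sending again in full.

Call:
step_arm(series=[{"x":0.02,"y":0.055,"z":0,"spin":10,"claw":100},{"x":0.04,"y":0.11,"z":0,"spin":20,"claw":100},{"x":0.07,"y":0.16,"z":0,"spin":30,"claw":100},{"x":0.1,"y":0.21,"z":0,"spin":40,"claw":100},{"x":0.13,"y":0.26,"z":0,"spin":50,"claw":100}])

```text
time_s: 0.82
tcp_pos: [0.3067, -0.39, 0.2228]
orientation: [180.0, 0.0, 65.4]
ft_force: [1.0, 0.2, 0.0]
opening: 0.0879
```

Call:
step_arm(series=[{"x":0.03,"y":0.04,"z":0,"spin":10,"claw":100},{"x":0.07,"y":0.08,"z":0,"spin":20,"claw":100},{"x":0.11,"y":0.12,"z":0,"spin":30,"claw":100},{"x":0.15,"y":0.15,"z":0,"spin":40,"claw":100},{"x":0.19,"y":0.18,"z":0,"spin":50,"claw":100}])

```text
time_s: 1.45
tcp_pos: [0.4971, -0.2106, 0.2228]
orientation: [-180.0, 0.0, 115.4]
ft_force: [-0.9, -0.7, 0.1]
opening: 0.0876
```

Call:
step_arm(series=[{"x":0.02,"y":0.0,"z":0,"spin":10,"claw":100},{"x":0.038,"y":0.006,"z":0,"spin":20,"claw":100},{"x":0.038,"y":0.006,"z":0,"spin":30,"claw":100},{"x":0.038,"y":0.006,"z":0,"spin":40,"claw":100},{"x":0.038,"y":0.006,"z":0,"spin":50,"claw":100}])

```text
time_s: 2.08
tcp_pos: [0.5339, -0.2057, 0.2224]
orientation: [-180.0, -0.0, 165.4]
ft_force: [0.6, 0.3, -0.4]
opening: 0.0881
```

```bash
python3 - <<'E'
from h import *
o=arm.get_obs();print(o)
cv2.imwrite("pics/w1.png",camera("wrist")[:,:,::-1])
E
```

```text
{'time_s': 2.075, 'qpos': array([ 45.95193413,  22.39105998, -39.67413012, 101.41715359,
        15.99049272,  61.96277491,  76.22902749]), 'qd': array([ 11.76273681,   3.59109558, -16.0104389 ,  -0.80817367,
         7.78784076,   2.26771646,  72.88609182]), 'joint_efforts': array([-1.36956543e+00, -4.67327464e+01, -5.72828025e+00, -2.58279043e+01,
       -1.68754659e-01,  1.83038693e-02, -1.69961773e+00]), 'tcp_pos': array([ 0.53387465, -0.20569296,  0.22244806]), 'orientation': array([-1.79999863e+02, -2.49501569e-02,  1.65440041e+02]), 'ft_force': array([ 0.55875437,  0.25549845, -0.39137109]), 'wrist_torque': array([ 0.07290378, -0.1266766 , -0.00528285]), 'opening': 0.08806199045527385}
```

View pics/w1.png

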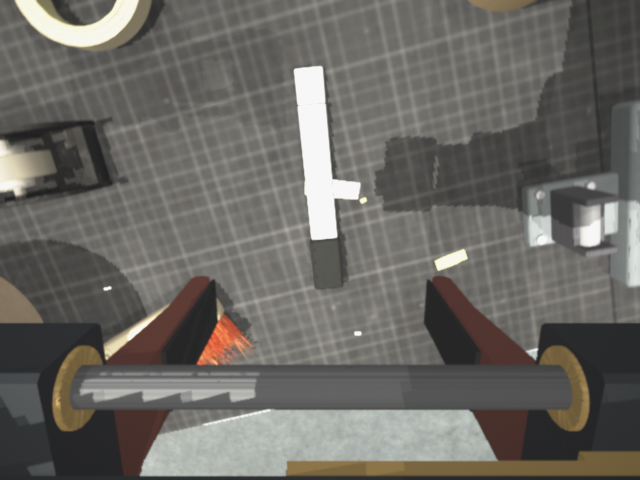

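Call:
step_arm(series=[{"x":0,"y":0,"z":-0.03,"spin":5.7,"claw":100},{"x":0,"y":0,"z":-0.08,"spin":5.7,"claw":100},{"x":0,"y":0,"z":-0.08,"spin":5.7,"claw":100}])

```text
time_s: 2.5
tcp_pos: [0.5312, -0.2053, 0.1396]
orientation: [179.9, -0.4, 170.7]
ft_force: [-0.1, 0.7, 1.7]
opening: 0.0876
```

```bash
python3 - <<'E'
from h import *
np.set_printoptions(precision=4,suppress=True)
o=arm.get_obs();print(o['tcp_pos'],o['orientation'],o['qpos'])
c=calibration("wrist");print(c)
im=camera("wrist")[:,:,::-1]
cv2.imwrite("pics/w2.png",im)
print(arm.get_obs()['tcp_pos'])
E
```

```text
[ 0.5312 -0.2053  0.1396] [179.925   -0.4092 170.6932] [ 44.5581  27.9362 -38.4878 105.9469  21.073   53.8467  77.2339]
{'camera_matrix': array([[416.3014,   0.    , 320.4751],
       [  0.    , 416.3014, 237.4468],
       [  0.    ,   0.    ,   1.    ]]), 'world_from_camera': array([[ 0.1611,  0.9537,  0.2541,  0.4609],
       [ 0.9869, -0.1562, -0.0396, -0.1929],
       [ 0.0019,  0.2571, -0.9664,  0.3036],
       [ 0.    ,  0.    ,  0.    ,  1.    ]])}
[ 0.5331 -0.2054  0.142 ]
```

View pics/w2.png

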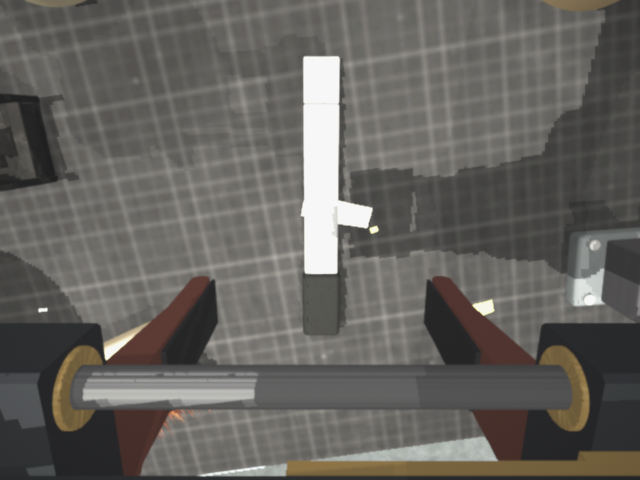

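```bash
python3 - <<'E'
from h import *
np.set_printoptions(precision=4,suppress=True)
c=calibration("wrist");o=arm.get_obs();print(o['tcp_pos'],o['orientation'])
tip=ray("wrist",321.3,57,.007,c);j=ray("wrist",321,274,.010,c);h=ray("wrist",321,334,.0,c)
print(tip,j,h,np.linalg.norm((tip-j)[:2]),np.linalg.norm((tip-h)[:2]))
for (a,b) in[((304,103),(304.5,274)),((339,103),(337.5,274))]:
    e=ray("wrist",*a,.01,c)-ray("wrist",*b,.01,c);print(np.degrees(np.arctan2(e[1],e[0])))
d=(tip-j)[:2];d/=np.linalg.norm(d);print(np.degrees(np.arctan2(d[1],d[0])),j[:2]+d*.03,tip[:2]-.12*d)
E
```

```text
[ 0.5331 -0.2054  0.142 ] [179.9544  -0.1748 170.7266]
[ 0.4193 -0.1849  0.007 ] [ 0.5694 -0.2095  0.01  ] [ 0.624  -0.2184  0.    ] 0.15208852252007996 0.20743137555769053
170.34336809225331
170.8976693288479
170.70022699717327 [ 0.5398 -0.2047] [ 0.5377 -0.2043]
```

Call:
step_arm(series=[{"x":0.002,"y":0.001,"z":-0.05,"spin":0,"claw":70},{"x":0.002,"y":0.001,"z":-0.1,"spin":0,"claw":70},{"x":0.002,"y":0.001,"z":-0.125,"spin":0,"claw":70},{"x":0.002,"y":0.001,"z":-0.137,"spin":0,"claw":70},{"x":0.002,"y":0.001,"z":-0.137,"spin":0,"claw":70}])

```text
time_s: 3.18
tcp_pos: [0.537, -0.2049, 0.0067]
orientation: [-180.0, 0.1, 170.8]
ft_force: [0.7, -0.7, 0.5]
opening: 0.0617
```

Call:
step_arm(series=[{"x":0,"y":0,"z":0,"spin":0,"claw":0},{"x":0,"y":0,"z":0,"spin":0,"claw":0},{"x":0,"y":0,"z":0,"spin":0,"claw":0},{"x":0,"y":0,"z":0,"spin":0,"claw":0}], force=40)

```text
time_s: 3.68
tcp_pos: [0.536, -0.2049, 0.0059]
orientation: [-180.0, 0.0, 170.8]
ft_force: [-0.2, -0.3, 0.7]
opening: 0.0252
```

Call:
step_arm(series=[{"x":0,"y":0,"z":0.05,"spin":0,"claw":0},{"x":0,"y":0,"z":0.1,"spin":-8,"claw":0},{"x":0.01,"y":0.02,"z":0.12,"spin":-17,"claw":0},{"x":0.02,"y":0.04,"z":0.12,"spin":-26,"claw":0},{"x":0.03,"y":0.06,"z":0.12,"spin":-35,"claw":0}])

```text
time_s: 4.3
tcp_pos: [0.5658, -0.1441, 0.1257]
orientation: [-180.0, -0.0, 135.5]
ft_force: [-0.8, 0.6, -3.0]
opening: 0.0231
```

Call:
step_arm(series=[{"x":0.005,"y":0.02,"z":0,"spin":-10,"claw":0},{"x":0.01,"y":0.035,"z":0,"spin":-20,"claw":0},{"x":0.015,"y":0.05,"z":0,"spin":-30,"claw":0},{"x":0.02,"y":0.06,"z":0,"spin":-40,"claw":0},{"x":0.024,"y":0.065,"z":0,"spin":-50.3,"claw":0}])

```text
time_s: 4.92
tcp_pos: [0.5896, -0.0786, 0.1251]
orientation: [-179.9, -0.0, 85.2]
ft_force: [-0.1, -0.9, -2.2]
opening: 0.0229
```

Call:
step_arm(series=[{"x":0,"y":0,"z":0,"spin":0,"claw":0},{"x":0,"y":0,"z":0,"spin":0,"claw":0},{"x":0,"y":0,"z":0,"spin":0,"claw":0}])

```text
time_s: 5.3
tcp_pos: [0.5896, -0.0802, 0.1255]
orientation: [-180.0, 0.0, 85.6]
ft_force: [0.1, 0.6, -2.6]
opening: 0.0232
```

```bash
python3 - <<'E'
from h import *
np.set_printoptions(precision=4,suppress=True)
o=arm.get_obs();print(o['tcp_pos'],o['orientation'],o['qpos'],calibration("wrist")["world_from_camera"])
for n in["wrist","top","scene"]: cv2.imwrite(f"pics/{n}3.png",camera(n)[:,:,::-1])
E
```

```text
[ 0.5896 -0.0802  0.1255] [-179.972     0.0056   85.5806] [ 16.5295  27.3462 -19.3069 104.3407  11.3999  50.2345 -12.5283] [[ 0.9971 -0.0735 -0.0208  0.5951]
 [-0.0764 -0.9618 -0.2629 -0.0072]
 [-0.0007  0.2637 -0.9646  0.2889]
 [ 0.      0.      0.      1.    ]]
```

View pics/wrist3.png

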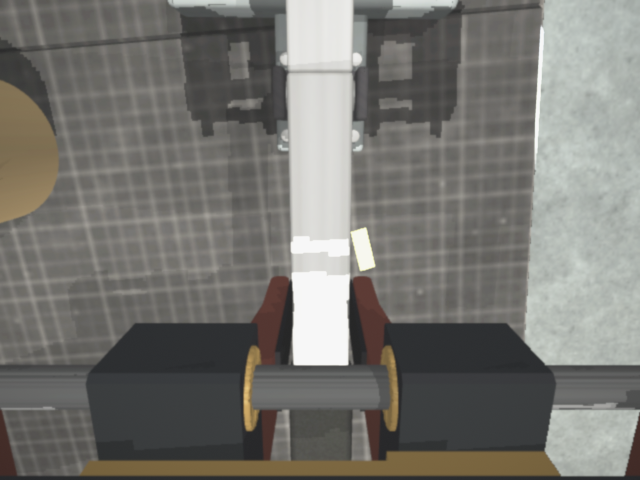

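View pics/scene3.png

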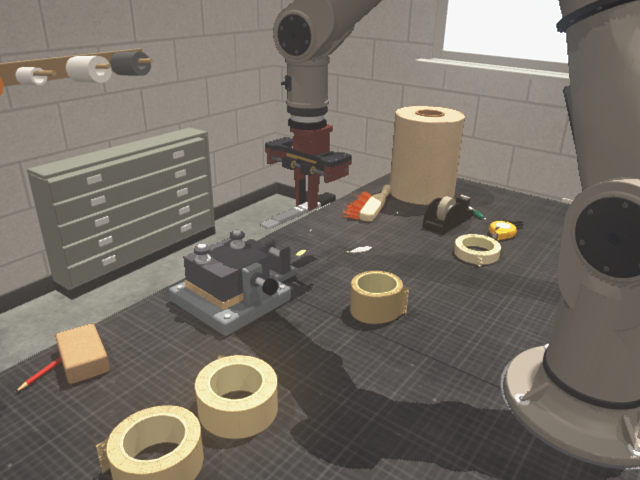

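View pics/top3.png

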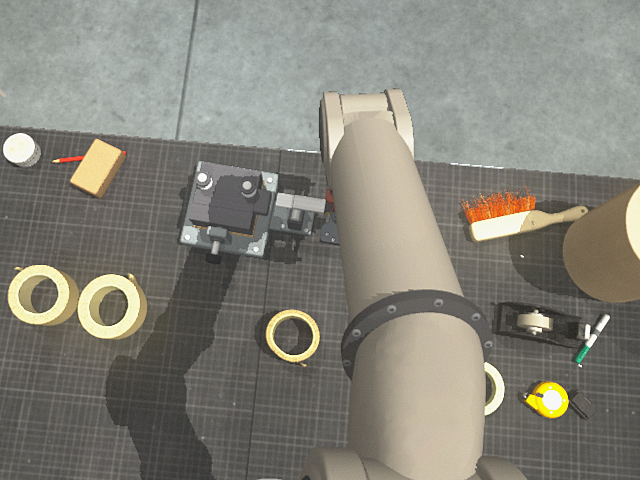

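```bash
python3 - <<'E'
import cv2
t=cv2.imread("pics/top3.png")
cv2.imwrite("pics/z5.png",cv2.resize(t[160:260,220:350],None,fx=6,fy=6,interpolation=cv2.INTER_CUBIC))
s=cv2.imread("pics/scene3.png")
cv2.imwrite("pics/z6.png",cv2.resize(s[170:300,200:360],None,fx=4.6,fy=4.6,interpolation=cv2.INTER_CUBIC))
E
```

```text
(no output)
```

View pics/z5.png

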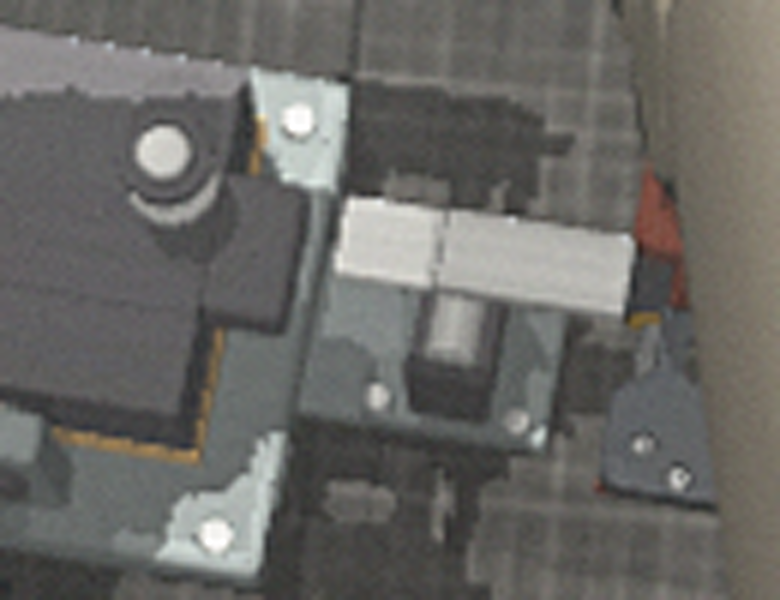

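View pics/z6.png

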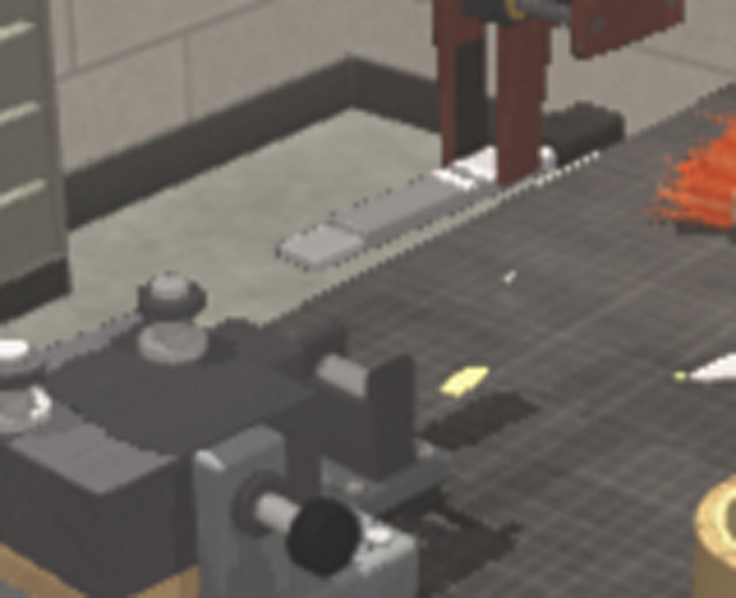

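```bash
python3 - <<'E'
from h import *
np.set_printoptions(precision=4,suppress=True)
f=lambda x,y:(220+x/6,160+y/6)
tip=ray("top",*f(340,236),.127);print("tip",tip)
for a,b in[((345,197),(632,237)),((336,275),(630,313))]:
    e=ray("top",*f(*a),.128)-ray("top",*f(*b),.130);print("yaw",np.degrees(np.arctan2(e[1],e[0])))
st=[ray("top",*f(x,y),.13) for x,y in[(444,210),(436,286)]];print("step mid",sum(st)/2)
g=lambda x,y:(200+x/4.6,170+y/4.6)
print("scene tip top mid",tri([("top",*f(340,236)),("scene",*g(294,256))]))
print("ful", ray("scene",*g(343,374),.058))
# lip bottom edges front-side? use base plate edges
for a,b in[((352,82),(263,577))]:
    e=ray("top",*f(*a),.014)-ray("top",*f(*b),.014);print("press yaw",np.degrees(np.arctan2(e[1],e[0])))
for a,b in[((305,190),(285,330))]:
    e=ray("top",*f(*a),.087)-ray("top",*f(*b),.087);print("lip yaw",np.degrees(np.arctan2(e[1],e[0])),ray("top",*f(*a),.087),ray("top",*f(*b),.087))
E
```

```text
tip [0.5964 0.0386 0.127 ]
yaw 86.47931055307801
yaw 87.14247800246876
step mid [0.5946 0.0094 0.13  ]
scene tip top mid [0.5983 0.0394 0.1236]
ful [0.5972 0.0132 0.058 ]
press yaw -3.9655861144485214
lip yaw -1.8811085229946531 [0.6214 0.0539 0.087 ] [0.5775 0.0554 0.087 ]
```

Call:
step_arm(series=[{"x":0,"y":0,"z":-0.02,"spin":0,"claw":0},{"x":0,"y":0,"z":-0.04,"spin":0,"claw":0},{"x":0,"y":0,"z":-0.0565,"spin":0,"claw":0},{"x":0,"y":0,"z":-0.0565,"spin":0,"claw":0},{"x":0,"y":0,"z":-0.0565,"spin":0,"claw":0}])

```text
time_s: 6.08
tcp_pos: [0.5904, -0.0796, 0.0695]
orientation: [180.0, -0.0, 85.5]
ft_force: [0.6, -0.3, -1.7]
opening: 0.0231
```

```bash
python3 - <<'E'
from h import *
np.set_printoptions(precision=4,suppress=True)
o=arm.get_obs();print(o['tcp_pos'],o['orientation'],o['ft_force'])
s=camera("scene")[:,:,::-1];t=camera("top")[:,:,::-1]
cv2.imwrite("pics/s4.png",s);cv2.imwrite("pics/t4.png",t)
a=cv2.resize(s[210:300,200:330],None,fx=6,fy=6,interpolation=cv2.INTER_CUBIC)
cv2.imwrite("pics/z7.png",a)
cv2.imwrite("pics/z8.png",cv2.resize(t[160:260,220:350],None,fx=6,fy=6,interpolation=cv2.INTER_CUBIC))
E
```

```text
[ 0.5904 -0.0796  0.0695] [179.9709  -0.0079  85.5207] [ 0.6232 -0.3496 -1.7453]
```

View pics/z7.png

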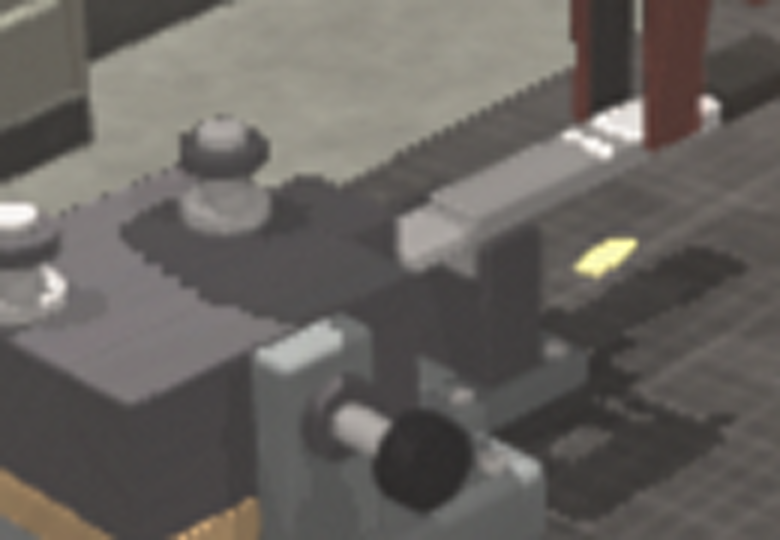

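View pics/z8.png

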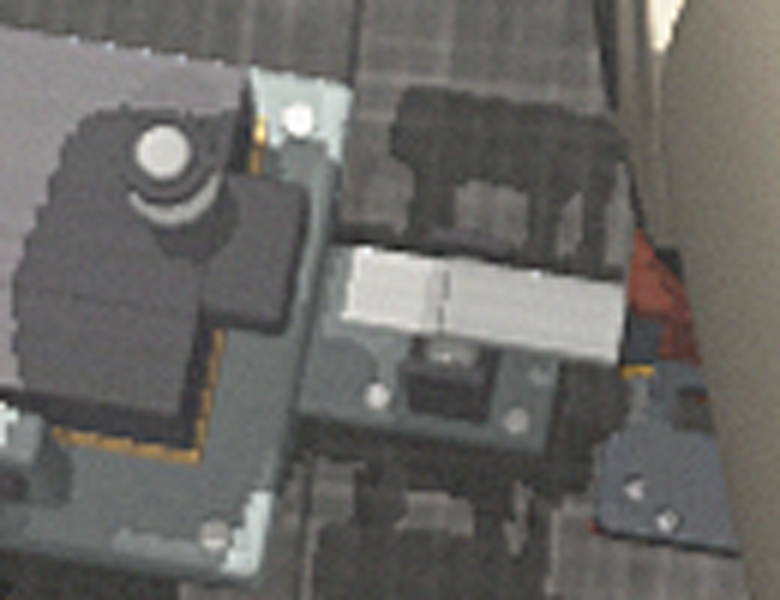

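```bash
python3 - <<'E'
from h import *
np.set_printoptions(precision=4,suppress=True)
f=lambda x,y:(220+x/6,160+y/6)
print("tip",ray("top",*f(351,284),.070))
for x,a,b in[(460,262,338),(560,275,350)]:
  print([ray("top",*f(x,y),.0735) for y in(a,b)])
for a,b in[((372,246),(620,283)),((345,321),(615,360))]:
    e=ray("top",*f(*a),.071)-ray("top",*f(*b),.0735);print("yaw",np.degrees(np.arctan2(e[1],e[0])))
E
```

```text
tip [0.5981 0.0386 0.07  ]
[array([0.607 , 0.006 , 0.0735]), array([0.5832, 0.0038, 0.0735])]
[array([ 0.6056, -0.0246,  0.0735]), array([ 0.5822, -0.0267,  0.0735])]
yaw 85.80925706611796
yaw 86.203420236212
```

Call:
step_arm(series=[{"x":0.0008,"y":0.01,"z":0,"spin":0,"claw":0},{"x":0.0016,"y":0.02,"z":0,"spin":0,"claw":0},{"x":0.0022,"y":0.029,"z":0,"spin":0,"claw":0},{"x":0.0022,"y":0.029,"z":0,"spin":0,"claw":0},{"x":0.0022,"y":0.029,"z":0,"spin":0,"claw":0}])

```text
time_s: 6.8
tcp_pos: [0.5922, -0.0509, 0.0691]
orientation: [-180.0, 0.0, 85.5]
ft_force: [-0.4, 0.4, -2.0]
opening: 0.023
```

```bash
python3 - <<'E'
from h import *
np.set_printoptions(precision=4,suppress=True)
o=arm.get_obs();print(o['tcp_pos'],o['orientation'],o['ft_force'])
s=camera("scene")[:,:,::-1];t=camera("top")[:,:,::-1]
a=cv2.resize(s[210:300,200:330],None,fx=6,fy=6,interpolation=cv2.INTER_CUBIC)
cv2.imwrite("pics/z9.png",a)
cv2.imwrite("pics/z10.png",cv2.resize(t[160:260,220:350],None,fx=6,fy=6,interpolation=cv2.INTER_CUBIC))
E
```

```text
[ 0.5922 -0.0509  0.0691] [-179.9979    0.0185   85.5155] [-0.3774  0.3816 -2.0081]
```

View pics/z9.png

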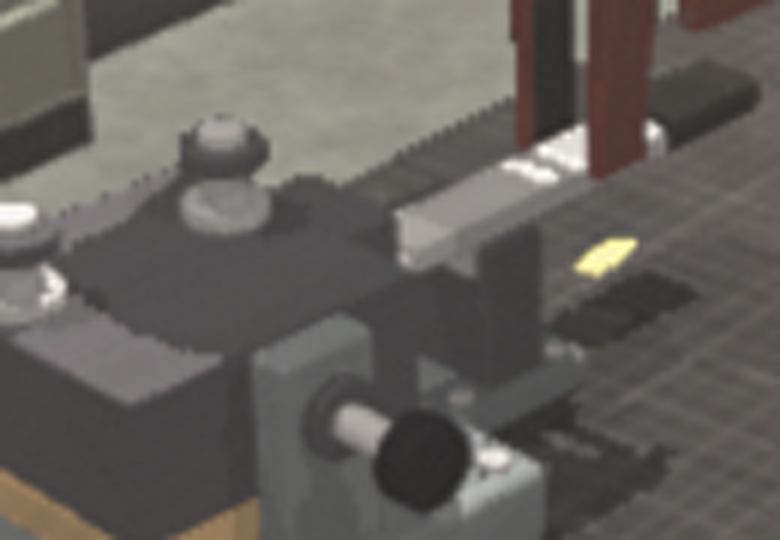

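View pics/z10.png

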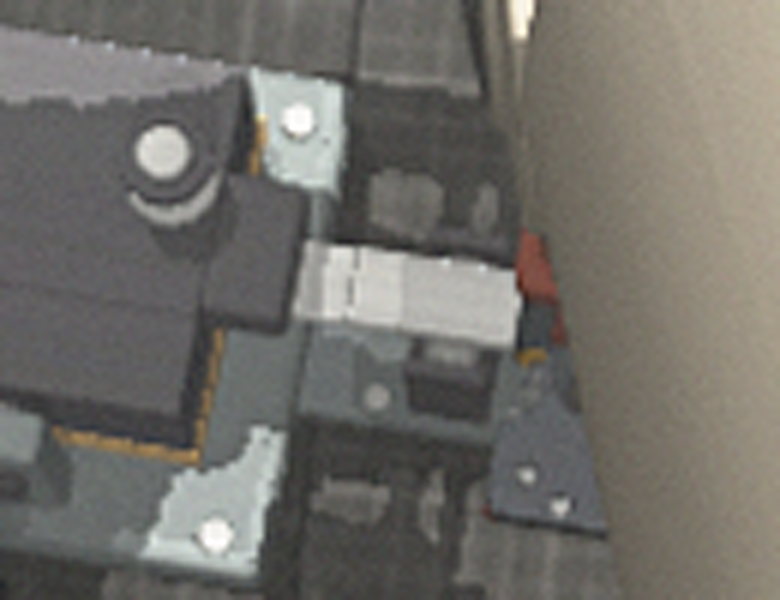

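Call:
step_arm(series=[{"x":0,"y":0,"z":-0.002,"spin":0,"claw":0},{"x":0,"y":0,"z":-0.004,"spin":0,"claw":0},{"x":0,"y":0,"z":-0.005,"spin":0,"claw":0},{"x":0,"y":0,"z":-0.005,"spin":0,"claw":0}])

```text
time_s: 7.4
tcp_pos: [0.5923, -0.051, 0.0642]
orientation: [180.0, 0.0, 85.5]
ft_force: [-0.3, -1.0, -0.3]
opening: 0.0231
```

Call:
step_arm(series=[{"x":0,"y":0,"z":0,"spin":0,"claw":35},{"x":0,"y":0,"z":0,"spin":0,"claw":50},{"x":0,"y":0,"z":0,"spin":0,"claw":60},{"x":0,"y":0,"z":0,"spin":0,"claw":60}])

```text
time_s: 7.9
tcp_pos: [0.5923, -0.0506, 0.0642]
orientation: [180.0, -0.0, 85.5]
ft_force: [-0.1, -0.1, -0.1]
opening: 0.0522
```

```bash
python3 - <<'E'
from h import *
np.set_printoptions(precision=4,suppress=True)
o=arm.get_obs();print(o['tcp_pos'],o['orientation'],o['ft_force'])
s=camera("scene")[:,:,::-1]
a=cv2.resize(s[210:300,200:330],None,fx=6,fy=6,interpolation=cv2.INTER_CUBIC)
cv2.imwrite("pics/z11.png",a)
E
```

```text
[ 0.5923 -0.0506  0.0642] [179.9927  -0.0039  85.5196] [-0.0747 -0.126  -0.0852]
```

View pics/z11.png

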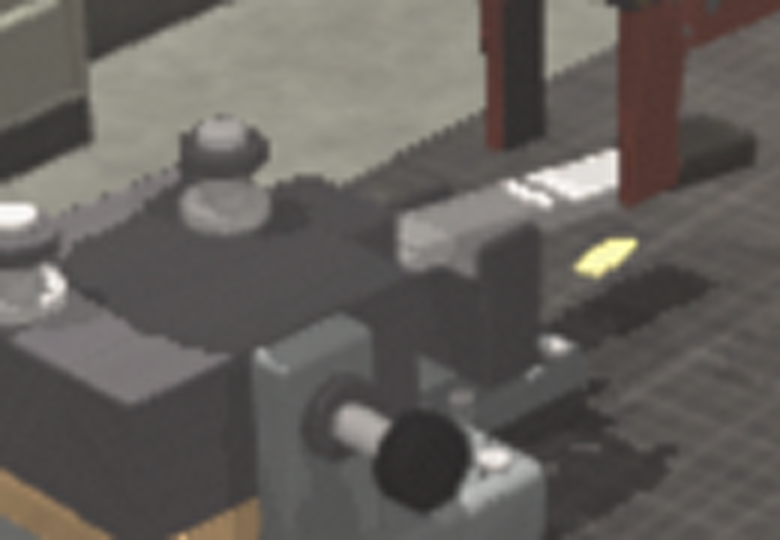

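Call:
step_arm(series=[{"x":0,"y":0,"z":0.04,"spin":0,"claw":60},{"x":0,"y":0,"z":0.06,"spin":0,"claw":30},{"x":-0.003,"y":-0.035,"z":0.06,"spin":0,"claw":0},{"x":-0.0055,"y":-0.069,"z":0.06,"spin":0,"claw":0},{"x":-0.0055,"y":-0.069,"z":0.06,"spin":0,"claw":0}])

```text
time_s: 8.57
tcp_pos: [0.5861, -0.1234, 0.1241]
orientation: [-180.0, 0.1, 85.2]
ft_force: [0.2, -0.3, 0.7]
opening: 0.0164
```

Call:
step_arm(series=[{"x":0,"y":0,"z":-0.02,"spin":0,"claw":0},{"x":0,"y":0,"z":-0.04,"spin":0,"claw":0},{"x":0,"y":0,"z":-0.055,"spin":0,"claw":0},{"x":0,"y":0,"z":-0.055,"spin":0,"claw":0}])

```text
time_s: 9.07
tcp_pos: [0.5854, -0.1188, 0.0671]
orientation: [-179.8, -0.0, 85.6]
ft_force: [0.1, -0.7, -0.0]
opening: 0.0005
```

```bash
python3 - <<'E'
from h import *
np.set_printoptions(precision=4,suppress=True)
o=arm.get_obs();print(o['tcp_pos'],o['orientation'],o['ft_force'],o['opening'])
s=camera("scene")[:,:,::-1]
a=cv2.resize(s[200:300,200:333],None,fx=6,fy=6,interpolation=cv2.INTER_CUBIC)
cv2.imwrite("pics/z12.png",a)
E
```

```text
[ 0.5854 -0.1188  0.0671] [-179.794    -0.0323   85.5758] [ 0.1245 -0.728  -0.0031] 0.0004836666035957871
```

View pics/z12.png

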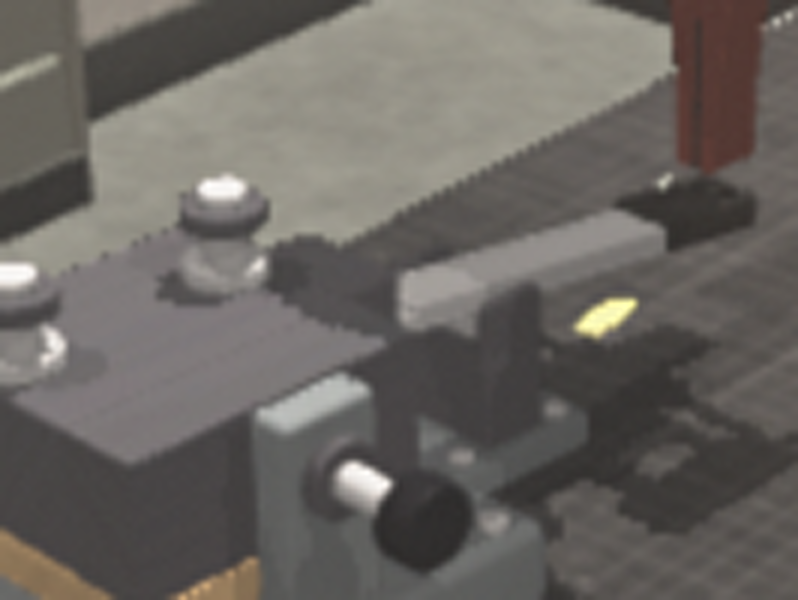

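Call:
step_arm(series=[{"x":0,"y":0,"z":-0.006,"spin":0,"claw":0},{"x":0,"y":0,"z":-0.011,"spin":0,"claw":0},{"x":0,"y":0,"z":-0.015,"spin":0,"claw":0},{"x":0,"y":0,"z":-0.018,"spin":0,"claw":0}])

```text
time_s: 9.62
tcp_pos: [0.5879, -0.1196, 0.053]
orientation: [179.9, 0.0, 85.5]
ft_force: [-3.1, -0.6, 16.5]
opening: 0.0004
```

Call:
step_arm(series=[{"x":0,"y":0,"z":-0.003,"spin":0,"claw":0},{"x":0,"y":0,"z":-0.006,"spin":0,"claw":0},{"x":0,"y":0,"z":-0.008,"spin":0,"claw":0},{"x":0,"y":0,"z":-0.01,"spin":0,"claw":0}])

```text
time_s: 10.12
tcp_pos: [0.5891, -0.1191, 0.0438]
orientation: [179.7, -0.0, 85.5]
ft_force: [-2.4, 1.7, 16.8]
opening: 0.0003
```

```bash
python3 - <<'E'
from h import *
np.set_printoptions(precision=4,suppress=True)
o=arm.get_obs();print(o['tcp_pos'],o['orientation'],o['ft_force'],o['opening'])
s=camera("scene")[:,:,::-1]
a=cv2.resize(s[200:300,200:333],None,fx=6,fy=6,interpolation=cv2.INTER_CUBIC)
cv2.imwrite("pics/z13.png",a)
E
```

```text
[ 0.5891 -0.1191  0.0438] [179.7207  -0.0227  85.5323] [-2.4478  1.7484 16.7728] 0.00032023283981905614
```

View pics/z13.png

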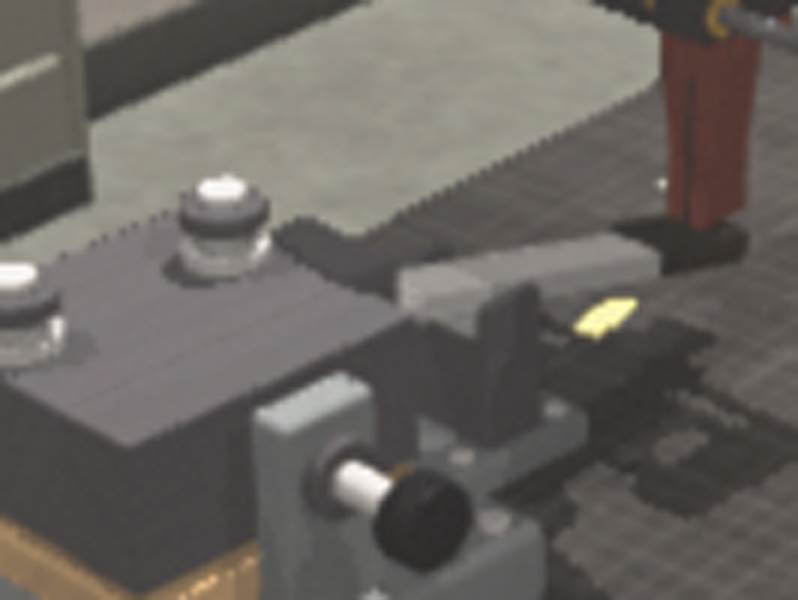

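Call:
step_arm(series=[{"x":0,"y":0,"z":-0.003,"spin":0,"claw":0},{"x":0,"y":0,"z":-0.006,"spin":0,"claw":0},{"x":0,"y":0,"z":-0.009,"spin":0,"claw":0},{"x":0,"y":0,"z":-0.011,"spin":0,"claw":0}])

```text
time_s: 10.68
tcp_pos: [0.5899, -0.1176, 0.0331]
orientation: [179.7, -0.1, 85.6]
ft_force: [-1.7, 4.3, 17.6]
opening: 0.0006
```

Call:
step_arm(series=[{"x":0,"y":0,"z":-0.002,"spin":0,"claw":0},{"x":0,"y":0,"z":-0.004,"spin":0,"claw":0},{"x":0,"y":0,"z":-0.004,"spin":0,"claw":0}])

```text
time_s: 11.05
tcp_pos: [0.5905, -0.1172, 0.0307]
orientation: [179.6, -0.1, 85.6]
ft_force: [-5.2, 5.3, 31.3]
opening: 0.0003
```

```bash
python3 - <<'E'
from h import *
np.set_printoptions(precision=4,suppress=True)
o=arm.get_obs();print(o['tcp_pos'],o['orientation'],o['ft_force'],o['opening'])
s=camera("scene")[:,:,::-1]
a=cv2.resize(s[200:300,200:333],None,fx=6,fy=6,interpolation=cv2.INTER_CUBIC)
cv2.imwrite("pics/z14.png",a)
E
```

```text
[ 0.5905 -0.1172  0.0307] [179.5978  -0.1106  85.6017] [-5.1548  5.2935 31.2823] 0.00034113357776594904
```

View pics/z14.png

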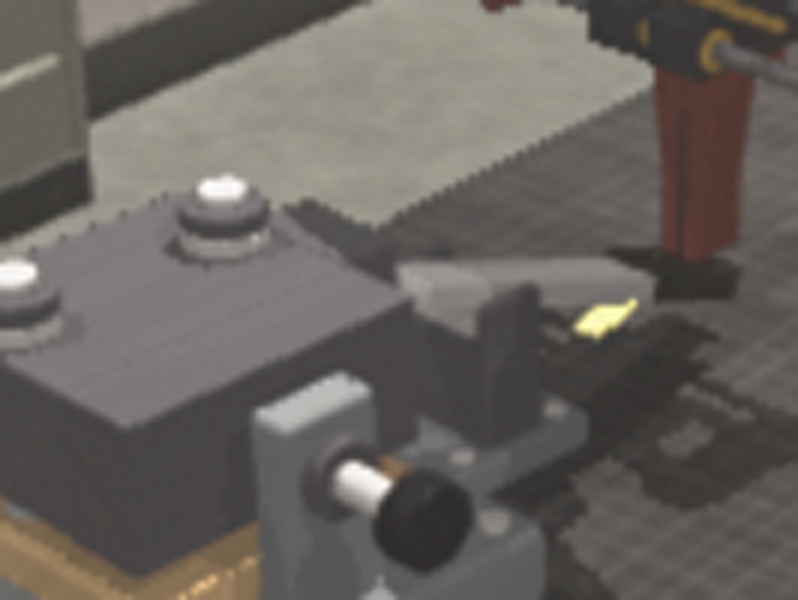

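Call:
step_arm(series=[{"x":0,"y":0,"z":0,"spin":0,"claw":0},{"x":0,"y":0,"z":0,"spin":0,"claw":0},{"x":0,"y":0,"z":0,"spin":0,"claw":0}])

```text
time_s: 11.48
tcp_pos: [0.5905, -0.1172, 0.0308]
orientation: [179.6, -0.1, 85.6]
ft_force: [-5.2, 5.8, 31.0]
opening: 0.0001
```

Call:
step_arm(series=[{"x":0,"y":0,"z":0.01,"spin":0,"claw":0},{"x":0,"y":0,"z":0.03,"spin":0,"claw":0},{"x":0,"y":0,"z":0.08,"spin":0,"claw":0},{"x":0,"y":0,"z":0.13,"spin":10,"claw":0},{"x":-0.02,"y":0,"z":0.17,"spin":20,"claw":0}])

```text
time_s: 12.1
tcp_pos: [0.5677, -0.1198, 0.199]
orientation: [179.9, 0.1, 105.8]
ft_force: [0.1, -0.7, 0.1]
opening: 0.0007
```

Call:
step_arm(series=[{"x":-0.05,"y":0.02,"z":0,"spin":10,"claw":0},{"x":-0.09,"y":0.05,"z":0,"spin":20,"claw":0},{"x":-0.12,"y":0.09,"z":0,"spin":30,"claw":0},{"x":-0.13,"y":0.14,"z":0,"spin":40,"claw":0},{"x":-0.13,"y":0.19,"z":0,"spin":50,"claw":0}])

```text
time_s: 12.72
tcp_pos: [0.4358, 0.0708, 0.1969]
orientation: [-179.9, 0.1, 155.8]
ft_force: [2.3, 0.4, -0.5]
opening: 0.0001
```

```bash
python3 - <<'E'
from h import *
np.set_printoptions(precision=4,suppress=True)
f=lambda x,y:(170+x/5,150+y/5)
o=arm.get_obs();print(o['time_s'],o['tcp_pos'],o['orientation'],o['ft_force'],o['qpos'])
print("head front top",ray("top",*f(215,566),.085),ray("top",*f(215,566),.090))
print("tri head",tri([("top",*f(218,545)),("scene",270,287)]))
for n in["wrist","top","scene"]: cv2.imwrite(f"pics/{n}15.png",camera(n)[:,:,::-1])
E
```

```text
12.725 [0.4358 0.0708 0.1969] [-179.929     0.0827  155.7578] [ 2.3492  0.4431 -0.5173] [ 21.0773  10.838  -42.1386 119.0134   9.1946  53.2538  39.6787]
head front top [0.4821 0.142  0.085 ] [0.4813 0.1411 0.09  ]
tri head [0.4917 0.1438 0.0778]
```

View pics/wrist15.png

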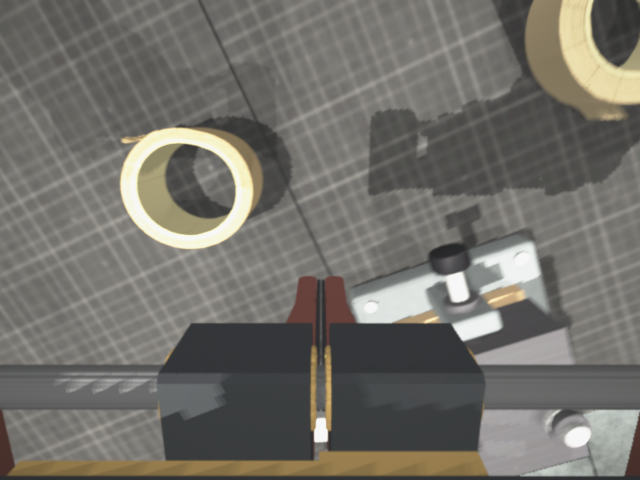

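View pics/scene15.png

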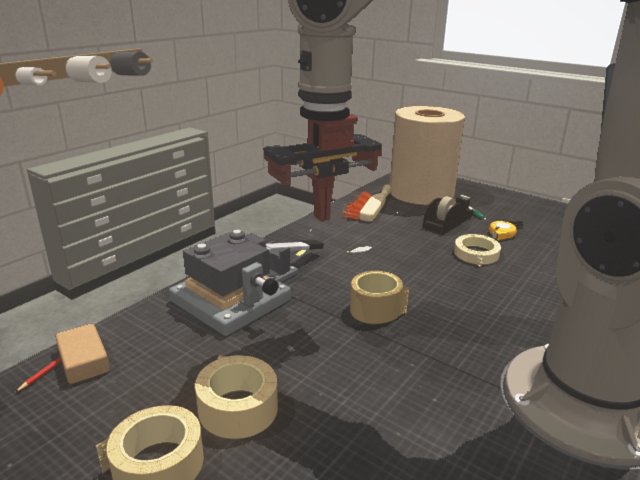

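Call:
step_arm(series=[{"x":0,"y":0.04,"z":0,"spin":10,"claw":0},{"x":0.005,"y":0.073,"z":0,"spin":19.7,"claw":0},{"x":0.01,"y":0.073,"z":-0.05,"spin":19.7,"claw":0},{"x":0.01,"y":0.073,"z":-0.1,"spin":19.7,"claw":0},{"x":0.01,"y":0.073,"z":-0.129,"spin":19.7,"claw":0}])

```text
time_s: 13.5
tcp_pos: [0.446, 0.1409, 0.0649]
orientation: [-179.9, -0.2, 175.0]
ft_force: [-0.7, 0.5, -0.1]
opening: 0.0002
```

Call:
step_arm(series=[{"x":0,"y":0,"z":0,"spin":0,"claw":0},{"x":0,"y":0,"z":0,"spin":0,"claw":0}])

```text
time_s: 13.75
tcp_pos: [0.4477, 0.1429, 0.0682]
orientation: [180.0, 0.1, 175.1]
ft_force: [-0.2, -0.5, 0.4]
opening: 0.0004
```

```bash
python3 - <<'E'
from h import *
np.set_printoptions(precision=4,suppress=True)
o=arm.get_obs();print(o['time_s'],o['tcp_pos'],o['orientation'],o['ft_force'],o['qpos'])
for n in["wrist","scene"]: cv2.imwrite(f"pics/{n}16.png",camera(n)[:,:,::-1])
s=cv2.imread("pics/scene16.png");cv2.imwrite("pics/z16.png",cv2.resize(s[200:320,160:320],None,fx=5,fy=5,interpolation=cv2.INTER_CUBIC))
E
```

```text
13.75 [0.4477 0.1429 0.0682] [179.9998   0.073  175.1171] [-0.1865 -0.4532  0.3983] [  8.0956  26.3575 -40.2277 121.8881  26.3289  40.3916  35.4189]
```

View pics/wrist16.png

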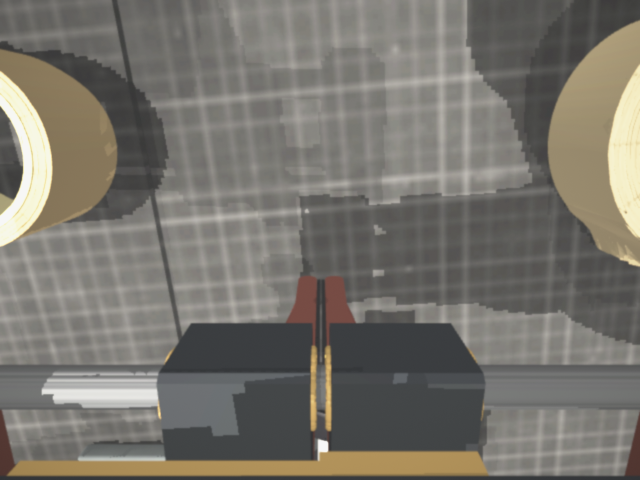

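View pics/z16.png

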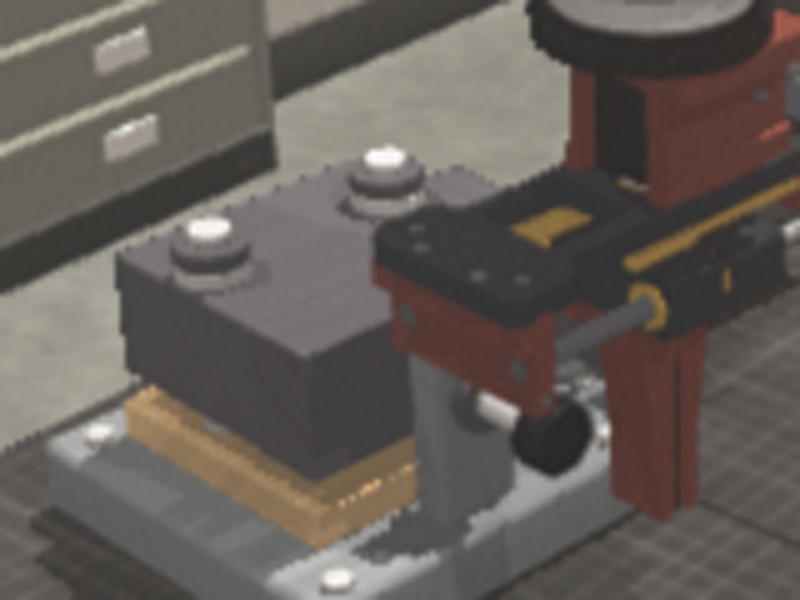

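Call:
step_arm(series=[{"x":0.01,"y":-0.001,"z":0,"spin":0,"claw":0},{"x":0.018,"y":-0.0015,"z":0,"spin":0,"claw":0},{"x":0.026,"y":-0.002,"z":0,"spin":0,"claw":0},{"x":0.032,"y":-0.0025,"z":0,"spin":0,"claw":0}])

```text
time_s: 14.35
tcp_pos: [0.4785, 0.1408, 0.067]
orientation: [-180.0, -0.1, 175.2]
ft_force: [-3.7, 1.1, 1.5]
opening: 0.0004
```

Call:
step_arm(series=[{"x":0.006,"y":-0.0005,"z":0,"spin":0,"claw":0},{"x":0.011,"y":-0.001,"z":0,"spin":0,"claw":0},{"x":0.016,"y":-0.0015,"z":0,"spin":0,"claw":0}])

```text
time_s: 14.72
tcp_pos: [0.4946, 0.1394, 0.067]
orientation: [180.0, -0.0, 175.2]
ft_force: [-2.1, 1.5, -0.2]
opening: 0.0007
```

```bash
python3 - <<'E'
from h import *
np.set_printoptions(precision=4,suppress=True)
o=arm.get_obs();print(o['time_s'],o['tcp_pos'],o['orientation'],o['ft_force'])
s=camera("scene")[:,:,::-1];cv2.imwrite("pics/z17.png",cv2.resize(s[200:320,160:320],None,fx=5,fy=5,interpolation=cv2.INTER_CUBIC))
E
```

```text
14.725 [0.4946 0.1394 0.067 ] [179.9999  -0.0413 175.2351] [-2.082   1.4566 -0.1647]
```

View pics/z17.png

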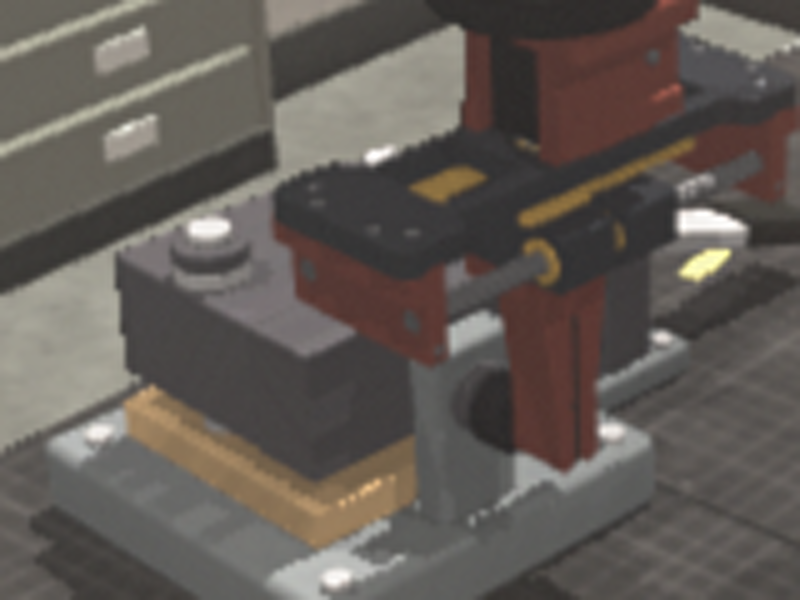

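Call:
step_arm(series=[{"x":0.004,"y":-0.0003,"z":0,"spin":0,"claw":0},{"x":0.007,"y":-0.0006,"z":0,"spin":0,"claw":0},{"x":0.01,"y":-0.0008,"z":0,"spin":0,"claw":0},{"x":0.01,"y":-0.0008,"z":0,"spin":0,"claw":0}])

```text
time_s: 15.28
tcp_pos: [0.5019, 0.1387, 0.0669]
orientation: [-179.9, -0.3, 175.3]
ft_force: [-11.3, 0.8, 7.8]
opening: 0.0002
```

Call:
step_arm(series=[{"x":0.003,"y":-0.0002,"z":0,"spin":0,"claw":0},{"x":0.005,"y":-0.0004,"z":0,"spin":0,"claw":0},{"x":0.005,"y":-0.0004,"z":0,"spin":0,"claw":0}])

```text
time_s: 15.65
tcp_pos: [0.502, 0.1386, 0.0664]
orientation: [-179.7, -0.7, 175.4]
ft_force: [-25.6, 0.7, 19.5]
opening: 0.0004
```

```bash
python3 - <<'E'
from h import *
np.set_printoptions(precision=4,suppress=True)
o=arm.get_obs();print(o['time_s'],o['tcp_pos'],o['orientation'],o['ft_force'])
s=camera("scene")[:,:,::-1];cv2.imwrite("pics/z18.png",cv2.resize(s[200:320,160:320],None,fx=5,fy=5,interpolation=cv2.INTER_CUBIC))
E
```

```text
15.65 [0.502  0.1386 0.0664] [-179.7228   -0.7114  175.3789] [-25.6094   0.6962  19.5072]
```

View pics/z18.png

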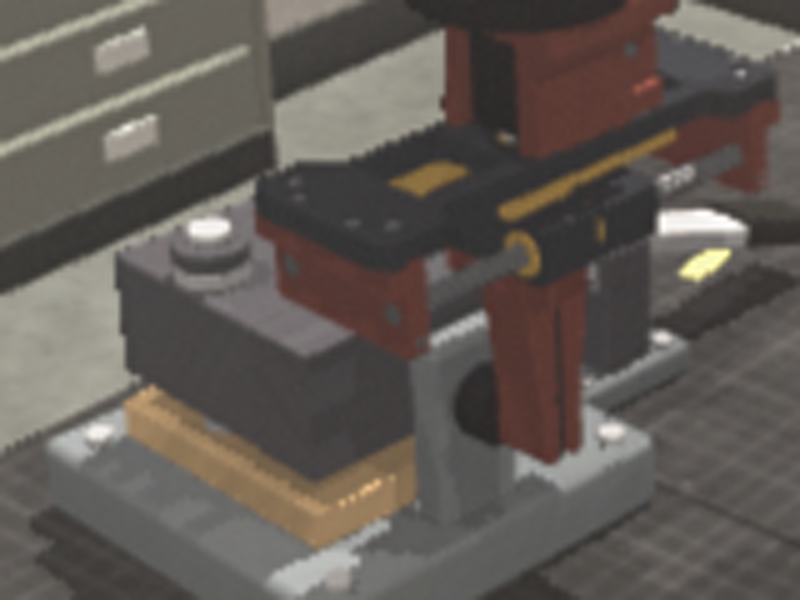

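Call:
step_arm(series=[{"x":-0.012,"y":0.001,"z":0,"spin":0,"claw":0},{"x":-0.04,"y":0.003,"z":0,"spin":0,"claw":0},{"x":-0.06,"y":0.004,"z":0.03,"spin":0,"claw":0},{"x":-0.06,"y":0.004,"z":0.08,"spin":0,"claw":0},{"x":-0.06,"y":0.004,"z":0.13,"spin":0,"claw":0}])

```text
time_s: 16.32
tcp_pos: [0.4505, 0.1419, 0.199]
orientation: [180.0, 0.1, 175.2]
ft_force: [1.2, -0.3, -0.1]
opening: 0.0006
```

```bash
python3 - <<'E'
from h import *
np.set_printoptions(precision=4,suppress=True)
o=arm.get_obs();print(o['time_s'],o['tcp_pos'],o['ft_force'])
s=camera("scene")[:,:,::-1];cv2.imwrite("pics/z19.png",cv2.resize(s[200:320,160:320],None,fx=5,fy=5,interpolation=cv2.INTER_CUBIC))
t=camera("top")[:,:,::-1];cv2.imwrite("pics/z20.png",cv2.resize(t[150:270,170:330],None,fx=5,fy=5,interpolation=cv2.INTER_CUBIC))
E
```

```text
16.325 [0.4505 0.1419 0.199 ] [ 1.1589 -0.2931 -0.0512]
```

View pics/z19.png

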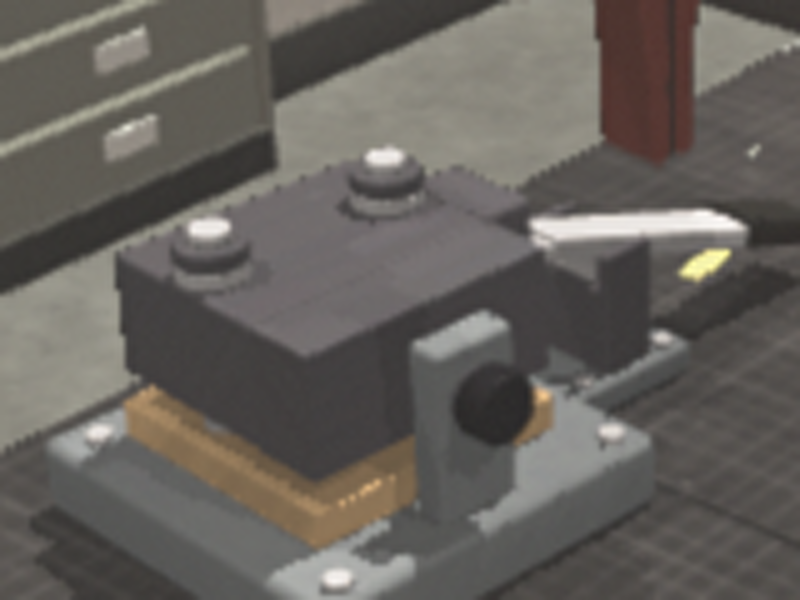

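View pics/z20.png

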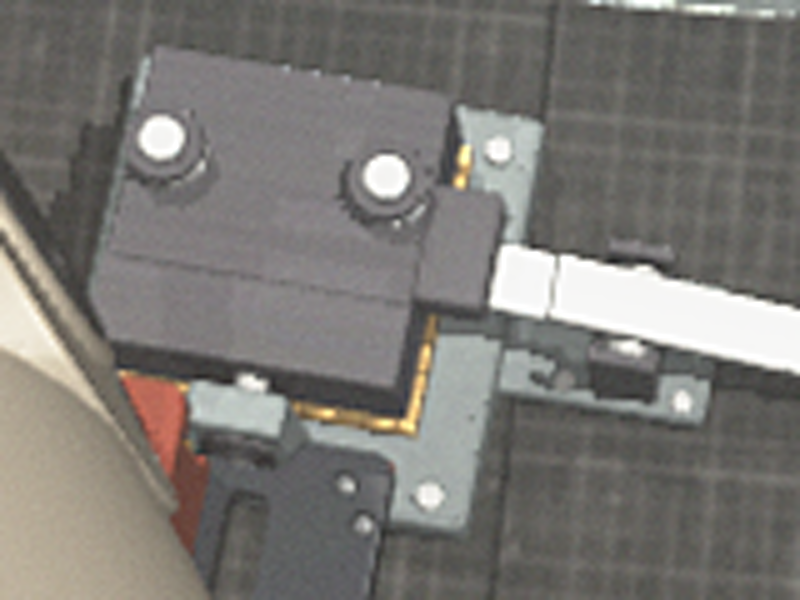

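```bash
python3 - <<'E'
from h import *
a=ray("scene",270,287,.078);b=ray("scene",160+494/5,200+404/5,.078);print(a,b,np.linalg.norm(a-b))
print(arm.get_obs()['time_s'])
E
```

```text
[0.49257714 0.14421403 0.078     ] [0.52129577 0.1409618  0.078     ] 0.028902189598346676
16.425
```

Call:
step_arm(series=[{"x":0,"y":0,"z":0.02,"spin":0,"claw":0},{"x":0,"y":0,"z":0.02,"spin":0,"claw":0},{"x":0,"y":0,"z":0.02,"spin":0,"claw":0},{"x":0,"y":0,"z":0.02,"spin":0,"claw":0}])

```text
time_s: 16.92
tcp_pos: [0.4494, 0.1419, 0.2162]
orientation: [-180.0, -0.1, 175.2]
ft_force: [0.5, -0.1, -0.8]
opening: 0.0005
```

```bash
python3 - <<'E'
from h import *
t=camera("top")[:,:,::-1];z=cv2.resize(t[150:270,170:330],None,fx=5,fy=5,interpolation=cv2.INTER_CUBIC)
o=cv2.imread("pics/z20.png");print(cv2.absdiff(z,o)[200:400,500:].max())
print(arm.hand_in())
E
```

```text
14
the job is handed in; nothing more can be done
None
```

The platen is levered up against its stops, the locking pin is pushed home, and I handed the job in at about 17 s. I have no verdict from the judge.

- **Lever:** I laid the bar over the fulcrum with its tip about 14 mm in under the lip, judged from the top view. I then released it and pressed the heel down with the shut fingers. The force held at about 17 N while the platen rose and climbed to 31 N when it met the stops. After I let go, the camera still showed the platen raised. The fingers never came near the platen.
- **Pin:** I pushed the pin head in along the press's x. It slid at about 3 N, then stopped hard. Raising the push from 11 N to 25 N moved it no further. In the camera view the head sits against its bracket, having travelled about 29 mm, give or take 1–2 mm.
- **Last checks:** The arm was clear of everything, with the wrist force near zero. Two top pictures about 0.5 s apart showed no visible movement of the bar (largest pixel change 14 of 255).
- **Disagreements:** The two cameras differed by up to about 8 mm on the fulcrum position, and by about 10 mm on the pin's front face. The contact forces settled both. During the hard push on the pin, the wrist also read about 20 N upward. I did not trace the cause.

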